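# Load a grid tray into the inspection fixture and start its hold-down screw

### The job

Set the longer of the two black grid trays down flat in the fixture's nest, fully home between the low rails (place it, do not drop it). Then push the fixture's sprung screw-knob down so that its thread catches, never forcing it round while it is still up, and turn it clockwise (seen from above) until it stops, so that its steel clamp finger stays down over the tray's edge when you let go. Leave the shorter tray, the stack, the bottle and the box where they are.

Things in the scene. Friction and masses are not known exactly. Their poses are not given: they have to be found in the camera images.
- long_tray: The longer black plastic grid tray, 170 (its x) x 110 (its y) x 18 mm high, about 0.3 kg, with a bridge handle across its middle. Origin: centre of its underside. Either way round (half a turn about z) fits the nest.
- long_tray_grip (a point): Centre of the long tray's handle bar, 41 mm above the tray's underside. The bar is 12 mm thick (tray x), 70 mm long (tray y), 14 mm high, top 48 mm above the underside; below it is open down to the grid ribs, 14 mm above the underside. Axes as the tray's: close the fingers along x.
- short_tray: The shorter black grid tray, 115 x 110 x 18 mm, with the same handle: too short for the nest, leave it. Origin: centre of its underside. The two trays may lie in either place.
- fixture: Fixed aluminium plate 230 (x) x 210 (y) x 12 mm, spanning y -135 to +75 mm, with the tray nest centred on its origin and the knob on a steel boss (52 mm across, top at z 36 mm) at x 0, y -100 mm. Origin: on the bench under the nest's centre. It stands at a different place and yaw each time.
- nest (a point): Centre of the nest floor, 12 mm above the bench: the tray's origin belongs here, its long side along this x (either way round). Steel rails on all four sides leave 3 mm of play on each side of the tray; their tops flare outward by 4 mm as a lead-in from 10 to 16 mm above the floor.
- knob_grip (a point): On the screw-knob's vertical axis, 10 mm below the top of its black wing grip (60 mm long along this x, 14 mm thick along y, 34 mm high, on a disc 42 mm across; wing top 92.5 mm above the bench when the knob is up). Close the fingers along this y. It moves and turns with the knob.
- clamp_tip (a point): Underside of the tip of the steel clamp finger (16 mm wide, 8 mm thick) fixed under the knob, 62 mm out from the knob's axis along knob_grip's +x; 42.5 mm above the bench with the knob up, 12.5 mm above a seated tray's rim. At the start it points almost along the tray's edge, clear of the nest; at the end of the turn it points squarely over the tray's edge.
- plunger (a joint): How far the screw-knob is down, m: 0 sprung up (start), 0.012 pushed to the bottom. The spring takes 5 N to start and 11 N at the bottom. Under about 7.5 mm the thread does not catch and the knob will not turn more than 0.1 rad; past that it turns, drawing itself down, and stays at about 0.0105 once home.
- knob (a joint): Turn of the screw-knob, rad: near 0 at the start, growing clockwise seen from above, stop at 1.4. The last 0.2 rad are level.
- tray_stack: Bystander: a stack of plain black trays, 110 x 140 x 64 mm. Origin: centre of its underside.
- bottle: Bystander: closed white bottle, 60 mm across, 150 mm tall. Origin: centre of its underside.
- wipe_box: Bystander: closed white plastic box, 110 x 60 x 45 mm. Origin: centre of its underside.
Not all that is in view belongs to the job. Leave any pink, purple or turquoise look-alike of the long_tray alone.

How it is judged:
By the outcome, as a careful person would: the job done as asked, in the order asked, and still so for the second after the job is handed in, with the robot touching nothing.
It also fails if it takes over 54 s, if anything falls off the work surface, if the arm or the gripper's body presses on something with over 40 N, if the wrist force passes 120 N, or if a joint passes its speed limit or range.

### The arm

A 7-joint arm with a two-finger parallel gripper is mounted at the origin on the work surface. World frame = base frame: x ahead of the robot, y to its left, z up, the work surface at z = 0. Lengths are in mm, angles in rad, forces in N, time in s.
With the tool pointing down it reaches from about 400 to 900 mm from the base axis. Payload 5.5 kg.
Tool frame: the origin (TCP) lies between the finger pads; the fingertips stand 25 mm ahead of it and the grasp point (between the pads) lies 6 mm ahead of it; y points along the fingers, z is the direction in which the jaws open and shut, and the axes are right-handed (so a half turn about y gives the same grasp; the last joint's range is limited). The gripper opens to 92 mm and grips with 3 to 60 N. Pads are 19 mm wide; open, the fingers measure 130 mm over their backs; the gripper's body (75 mm by 190 mm) begins 47 mm behind the grasp point.
Start: joints at [-0.906, 0.501, -0.427, 1.55, 0.221, 1.138, -0.21], TCP at [254.163, 598.248, 251.729] pointing down, gripper open.
Joint ranges: [-2.88, 2.88], [-0.31, 2.03], [-1.54, 1.56], [0.2, 2.42], [-1.41, 4.55], [0.19, 2.02], [-2.57, 2.57]. Speed limits (rad/s): [2.57, 2.57, 3.14, 3.14, 3.14, 3.14, 3.14].

### API

Orientations are given as a unit quaternion [x, y, z, w].
In Python, from station import robot gives the robot as it stands. Calls block until the motion is done:
- robot.move_to(position, orientation): joint-space move of the TCP to a pose.
- robot.movel(position, ori=None, rate=150, f_stop=None): straight line of the TCP; ori=None keeps the orientation; rate is the mean speed in mm/s. With f_stop (N) it stops when the force on the tool has changed by that much, and returns True; else False.
- robot.goto_joints(angles): joint-space move.
- robot.move_gripper(opening): finger opening in mm; the grip force is fixed at half the most; returns when the fingers have stopped.
- robot.pause(seconds).
- robot.ik(position, orientation): joint angles nearest the present ones, or None.
- robot.get_image(name): name is "scene" or "top" or "wrist"; returns a dict with "frame" (420x560x3 uint8, red, green, blue), "K" (3x3 intrinsics, pixels), "k1" (the pictures are not rectified: a ray, as slopes to the right and down, at radius r is drawn at 1 + k1 r^2 times it, then the intrinsics apply), "eye" and "orientation" of the camera in the world. Camera axes: x right, y down, z forward; pixel columns grow to the right and rows downward; lengths in mm; the calibration is good to about 2 mm. A picture is of the moment at which its call begins. There is no depth.
A pose or a line that the arm cannot do raises robot.PlanningError and nothing moves.
- robot.hand_in(): hands the job in, once; it reports no verdict.
Readings, each from a call of its own:
- robot.current_clock(): time.
- robot.current_joint_positions(): joint angles.
- robot.current_qvel(): joint speeds.
- robot.current_tau(): joint torques, N m.
- robot.current_tool_pos(): TCP position.
- robot.current_eef_rot(): TCP orientation.
- robot.current_force(): force on the tool from outside, world axes, zero at the start.
- robot.current_ft_torque(): the same for the moment, N m.
- robot.current_opening(): finger opening in mm.
Only numpy, scipy, OpenCV 4.12 (cv2) and the standard library are available. Lean on these libraries where they do the work, as an engineer would, in place of code of your own. Each camera call takes 0.05 s, during which the arm holds its last target. There are 200 camera calls.

## Working session

There is one attempt and no reset: what is moved stays moved. The work goes in short steps, each a Python script; the robot and the scene stay as the last script left them, time stands still between calls to the robot, and variables do not carry over. Pictures are saved under pics/ and viewed, about 8 in all and at most 12, crops included, and the job is handed in when it is done.

```bash
mkdir -p pics; python3 - <<'E'
from station import robot
import cv2
for n in ["top","scene"]:
    d=robot.get_image(n)
    cv2.imwrite(f"pics/{n}0.png",d["frame"][:,:,::-1])
    print(n,d["K"],d["k1"],d["eye"],d["orientation"])
print(robot.current_eef_rot(),robot.current_clock())
E
```

```text
top [[409.34960231   0.         289.47849343]
 [  0.         409.34960231 209.14782622]
 [  0.           0.           1.        ]] 0.023776410325508576 [ 391.79105448   87.21621687 1289.05118282] [-0.69849314  0.71373955 -0.04020519  0.03266098]
scene [[399.41158222   0.         278.85527942]
 [  0.         399.41158222 205.99215663]
 [  0.           0.           1.        ]] -0.03439631079817529 [1262.32830915   68.94289043  891.9850159 ] [ 0.67832141  0.63749081 -0.25434316 -0.26228818]
[ 0.6934871  -0.14124921  0.14094329 -0.69228555] 0.1
```

View pics/top0.png

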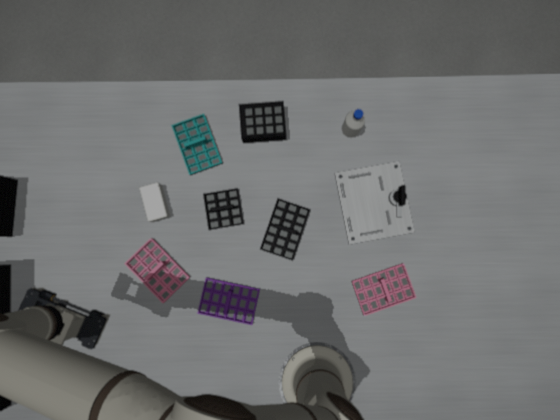

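View pics/scene0.png

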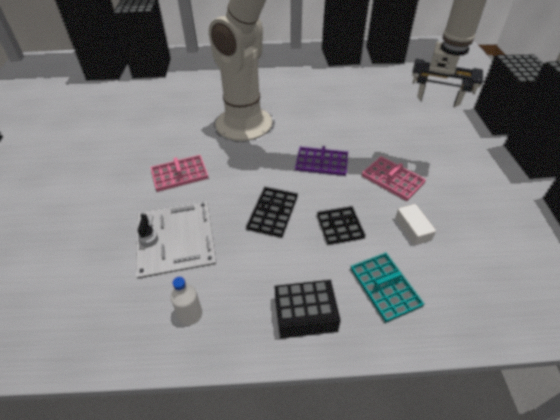

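The top view shows the long black tray at about (285,229), the short one at (223,209), and the fixture at (375,203) with its knob at (400,196). The four corner screws of the plate are visible. The scene view agrees with this layout.

```bash
cat > h.py <<'E'
import numpy as np, cv2
from scipy.spatial.transform import Rotation as R
from station import robot
def rays(d,uv):
    D=np.array([d["k1"],0,0,0,0.])
    n=cv2.undistortPoints(np.float64(uv).reshape(-1,1,2),d["K"],D).reshape(-1,2)
    return R.from_quat(d["orientation"]).apply(np.c_[n,np.ones(len(n))])
def onplane(d,uv,z):
    r=rays(d,uv); e=np.array(d["eye"]); return e+r*((z-e[2])/r[:,2:3])
def proj(d,P):
    p=R.from_quat(d["orientation"]).inv().apply(np.atleast_2d(P)-d["eye"]); n=p[:,:2]/p[:,2:]
    r2=(n**2).sum(1,keepdims=True); n=n*(1+d["k1"]*r2); return n*np.diag(d["K"])[:2]+d["K"][:2,2]
def rect(P):
    # min-area rectangle of plane points: centre, long, short, angle of long axis
    (c,(w,h),a)=cv2.minAreaRect(np.float32(P[:,:2])); a=np.deg2rad(a)
    if w<h: w,h,a=h,w,a+np.pi/2
    return np.array(c),w,h,(a+np.pi/2)%np.pi-np.pi/2
def quat(psi):
    # tool x down, tool z (jaw direction) along world yaw psi
    X=np.array([0,0,-1.]); Z=np.array([np.cos(psi),np.sin(psi),0])
    # fingers axis: see approach axis AX
    return X,Z
def snap(n,name,s=1):
    d=robot.get_image(n); cv2.imwrite(f"pics/{name}.png",cv2.resize(d["frame"][:,:,::-1],None,fx=s,fy=s)); return d
E
python3 - <<'E'
from h import *
print(R.from_quat(robot.current_eef_rot()).as_matrix().round(2))
for n,boxes in [("top",[(255,193,315,265),(198,182,250,236)]),("scene",[(240,180,305,242),(312,200,370,250)])]:
    d=robot.get_image(n); f=d["frame"].astype(int)
    for (a,b,c,e) in boxes:
        m=(f.max(2)<75)[b:e,a:c]
        k,l,st,ce=cv2.connectedComponentsWithStats(m.astype(np.uint8))
        i=1+st[1:,4].argmax(); v,u=np.nonzero(l==i)
        P=onplane(d,np.c_[u+a,v+b],18); print(n,rect(P),st[i,4])
d=robot.get_image("top")
cv2.imwrite("pics/crop.png",cv2.resize(d["frame"][150:265,255:420,::-1],None,fx=4.5,fy=4.5,interpolation=cv2.INTER_CUBIC))
w=robot.get_image("wrist"); print(w["eye"],w["orientation"],w["K"][0],robot.current_tool_pos(), R.from_quat(w["orientation"]).as_matrix().round(2))
E
```

```text
[[ 0.92 -0.    0.39]
 [-0.39 -0.    0.92]
 [-0.   -1.   -0.  ]]
top (array([462.52374268,  87.50962067]), 166.32501220703125, 108.75215911865234, np.float64(-0.3469892505388765)) 1327
top (array([530.00872803, 278.26464844]), 113.36212921142578, 111.65699768066406, np.float64(0.14993891549341698)) 918
scene (array([468.90646362,  85.79312134]), 176.9800567626953, 108.01667785644531, np.float64(-0.34885173224722354)) 1366
scene (array([535.98413086, 276.06130981]), 120.65786743164062, 111.24897003173828, np.float64(0.14914564302846656)) 1028
[183.90337848 628.26466723 384.70719708] [0.82550617 0.54633632 0.07758183 0.11847893] [337.28196947   0.         280.73811397] [254.08055402 598.0434797  251.35383889] [[ 0.39  0.88  0.26]
 [ 0.92 -0.37 -0.11]
 [-0.    0.28 -0.96]]
```

View pics/crop.png

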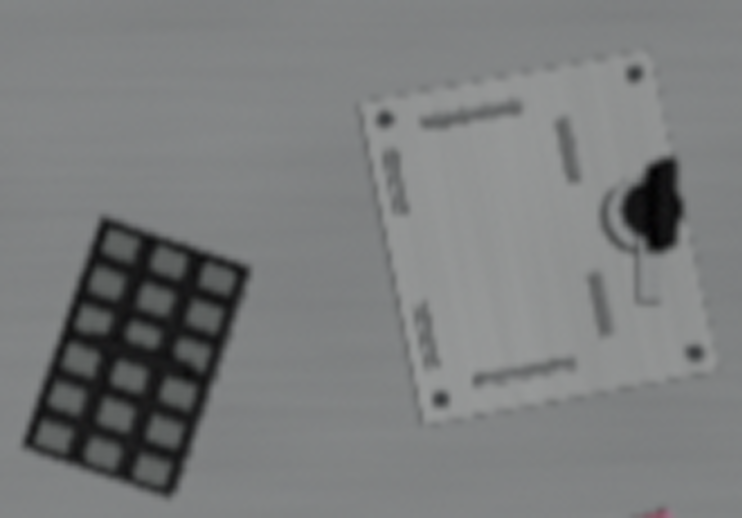

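```bash
cat >> h.py <<'E'
def quat(psi):
    Z=np.array([np.cos(psi),np.sin(psi),0]); Y=np.array([0,0,-1.]); X=np.cross(Y,Z)
    return R.from_matrix(np.c_[X,Y,Z]).as_quat()
E
python3 - <<'E'
from h import *
d=robot.get_image("top")
c=np.array([[385,119],[634,73],[440,399],[694,352]])
uv=(c+.5)/4.5-.5+[255,150]
P=onplane(d,uv,12)[:,:2]; print(P.round(1))
ctr=P.mean(0); yv=(P[0]+P[2]-P[1]-P[3])/2; xv=(P[0]+P[1]-P[2]-P[3])/2
print("screws span",np.linalg.norm(xv),np.linalg.norm(yv),"yaw",np.arctan2(xv[1],xv[0]),np.arctan2(-yv[0],yv[1]))
f=np.arctan2(xv[1],xv[0]); Rf=R.from_euler('z',f).as_matrix()[:2,:2]
nest=ctr+Rf@[0,30]; knob=ctr+Rf@[0,-70]; print("nest",nest,"knob",knob)
# knob check: wing-top black centroid
fr=d["frame"].astype(int); v,u=np.nonzero(fr[175:215,385:412].max(2)<70); print("wing",rect(onplane(d,np.c_[u+385,v+175],90)))
t=[462.5,87.5]
for nm,p,z,a in [("tray",t,250,-.348),("nest",nest,150,f),("k0",knob,77,f+1.4),("k1",knob,77,f)]:
  for k in(-1,0,1):
    q=robot.ik([*p,z],quat(a+k*np.pi)); print(nm,k,None if q is None else np.round(q,2))
E
```

```text
[[ 625.7  -90.6]
 [ 654.8 -267.3]
 [ 428.4 -121.9]
 [ 457.2 -299.4]]
screws span 199.95051023546887 179.47184906697683 yaw 0.1590269564296928 0.16227703394759604
nest [ 536.77541124 -165.1825414 ] knob [ 552.61116286 -263.92072535]
wing (array([ 549.47613525, -253.2026825 ]), 58.079551696777344, 38.46392059326172, np.float64(0.14565908246360526))
tray -1 [ 0.15  0.17 -0.43  1.99  0.09  1.    2.47]
tray 0 [-0.28  0.15  0.04  2.   -0.01  0.99 -0.59]
tray 1 [ 0.15  0.17 -0.43  1.99  0.09  1.    2.47]
nest -1 [-0.64  0.93  1.35  1.9  -1.    1.21 -1.9 ]
nest 0 [ 0.1   0.44  0.19  1.88 -0.11  0.83  0.51]
nest 1 [-0.64  0.93  1.35  1.9  -1.    1.21 -1.9 ]
k0 -1 [-0.04  0.7   0.61  1.79 -0.53  0.82 -0.75]
k0 0 [ 0.4   0.61  0.    1.78 -0.    0.75  1.96]
k0 1 [-0.04  0.7   0.61  1.79 -0.53  0.82 -0.75]
k1 -1 [-0.34  0.97  1.13  1.8  -1.01  1.07 -1.8 ]
k1 0 [ 0.17  0.63  0.32  1.79 -0.27  0.76  0.78]
k1 1 [-0.34  0.97  1.13  1.8  -1.01  1.07 -1.8 ]
```

The screw span comes out at 200 × 180 mm, which fits a 15 mm inset on the plate. Next I move over the tray and look with the wrist camera.

```bash
python3 - <<'E'
from h import *
robot.move_to([462.5,87.5,250],quat(-.348)); print(robot.current_clock())
d=snap("wrist","w1",1.4); np.save("w1.npy",d,allow_pickle=True)
print(proj(d,[[462.5,87.5,18],[536.8,-165.2,12],[552.6,-263.9,92]]))
f=d["frame"].astype(int)
c=proj(d,[[462.5,87.5,18]])[0].astype(int)
k,l,st,ce=cv2.connectedComponentsWithStats((f.max(2)<75).astype(np.uint8))
for i in range(1,k):
    if st[i,4]>800: 
        v,u=np.nonzero(l==i); print(st[i],rect(onplane(d,np.c_[u,v],18)))
E
```

```text
2.3417
[[281.81269793 182.0393956 ]
 [398.94373943 339.1005564 ]
 [449.79443185 439.26324169]]
[ 225    0  133   60 2903] (array([523.52502441, 230.57080078]), 129.73890686035156, 55.604408264160156, np.float64(-0.3424367098134411))
[ 497    0   63  105 5153] (array([754.81726074, 130.697052  ]), 111.85720825195312, 69.29631805419922, np.float64(1.3908603803759112))
[  67    7   44  163 1399] (array([303.91976929, 249.88858032]), 168.09877014160156, 9.857221603393555, np.float64(1.3396663015832635))
[   0   67   82  110 2078] (array([233.29576111, 250.97169495]), 143.11285400390625, 66.98844909667969, np.float64(0.4208902064443534))
[  202   131   159    99 11800] (array([462.09893799,  87.86083984]), 170.3494415283203, 110.74574279785156, np.float64(-0.34599708987476774))
[    0   243   560   177 78373] (array([ 384.25146484, -120.43695068]), 867.7923583984375, 298.8054504394531, np.float64(-0.34441077797146136))
```

View pics/w1.png

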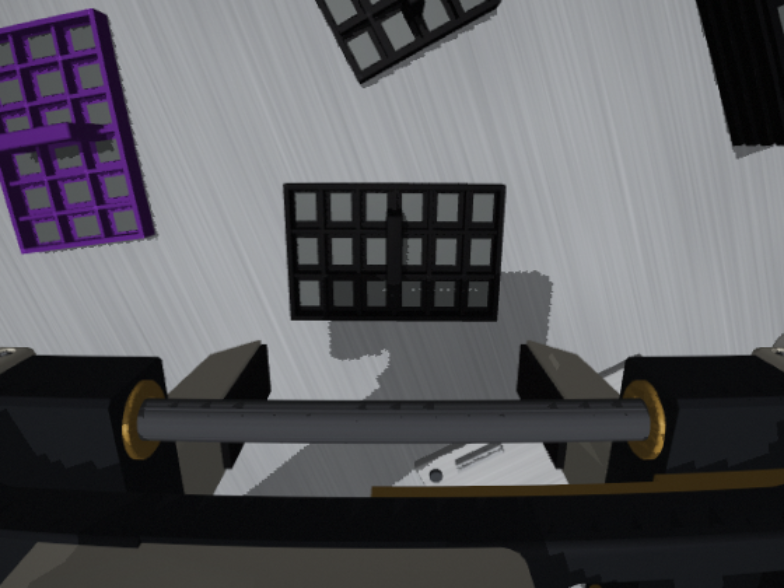

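The wrist camera puts the tray at (462.1, 87.9), measuring 170.3 × 110.7 mm, and agrees with the top view to within 0.5 mm. I'll grasp it, lift it, and look at the fixture on the way.

```bash
python3 - <<'E'
from h import *
t=[462.1,87.8]; q=quat(-.346)
robot.move_to([*t,110],q); robot.movel([*t,47],rate=70)
F0=robot.current_force(); robot.move_gripper(6); print("open",robot.current_opening())
robot.movel([*t,60],rate=50); robot.movel([*t,220],rate=200)
print("dF",np.array(robot.current_force())-F0,robot.current_clock())
# view pose: put fixture on camera side: camera lies along -tool x from TCP
qp=quat(.16); X=R.from_quat(qp).as_matrix()[:,0]; print("toolx",X)
p=np.array([536.8,-165.2,230])+X*130
try: robot.move_to(p,qp)
except robot.PlanningError as e: print("no",e)
d=snap("wrist","w2",1.4); np.save("w2.npy",d,allow_pickle=True)
print(robot.current_clock(),robot.current_joint_positions())
P=np.array([[625.7,-90.6],[654.8,-267.3],[428.4,-121.9],[457.2,-299.4]])
print(proj(d,np.c_[P,[12]*4])*1.4)
E
```

```text
open 11.837974650623323
dF [ 0.75147622  0.31540224 -5.02712662] 6.6333
toolx [ 0.15931821 -0.98722728  0.        ]
8.1417 [ 0.26841527  0.4576015   0.22939307  1.64478501 -0.1172333   1.05382699
  0.69561291]
[[541.45895598 -13.36295591]
 [525.2383483  247.42842906]
 [244.80962682 -14.6892669 ]
 [261.17512464 247.19365926]]
```

View pics/w2.png

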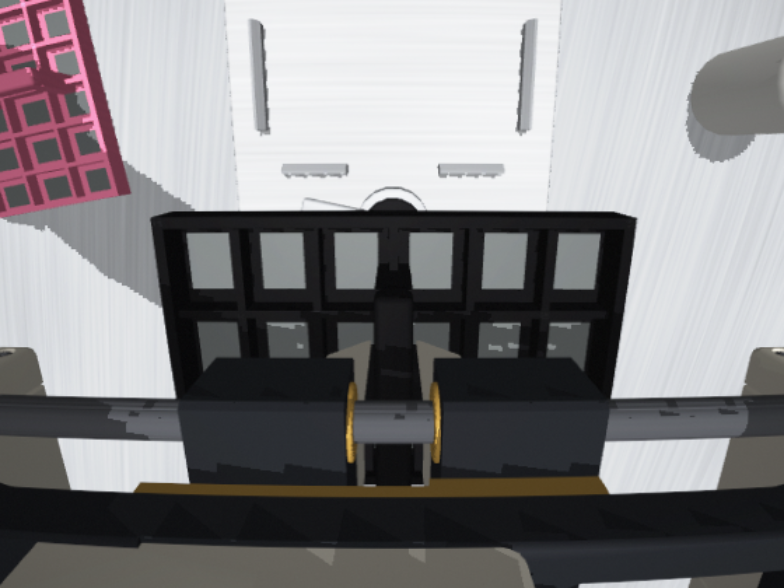

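The tray hangs square in the grip, and the side rails (x pixels 248–268 and 518–538) and the knob-side rails (y pixels 163–177) are visible. I'll compare these with the fixture pose from the top view.

```bash
python3 - <<'E'
from h import *
d=np.load("w2.npy",allow_pickle=True).item()
f=.1605; Rf=R.from_euler('z',f).as_matrix(); o=np.array([536.8,-165.2,0])
pts=[[-88,0,22],[-92,0,28],[88,0,22],[92,0,28],[-45,-58,22],[-45,-62,28],[45,-58,22],[45,-62,28]]
print((proj(d,np.array(pts)@Rf.T+o)*1.4).round(1))
# measured pixels, in fixture frame at z=28 and 22
m=np.array([[248,20],[268,133],[263,75],[538,20],[517,133],[523,75],[281,170],[348,170],[438,170],[504,170],[315,163.5],[471,163.5],[315,177],[471,177]])/1.4
for z in (22,28): print(((onplane(d,m,z)-o)@Rf).round(1).tolist())
# plate edges
m=np.array([[231,140],[560,20],[551,180],[224,20],[237,180]])/1.4
print(((onplane(d,m,12)-o)@Rf).round(1).tolist())
E
```

```text
[[263.2  76. ]
 [254.8  74.7]
 [523.5  76.4]
 [531.8  75.1]
 [329.  163.2]
 [328.1 169.3]
 [457.4 163.4]
 [458.3 169.5]]
[[-96.3, 35.5, 22.0], [-86.8, -37.3, 22.0], [-88.1, 0.7, 22.0], [95.7, 35.7, 22.0], [85.8, -37.1, 22.0], [87.6, 0.9, 22.0], [-79.1, -62.5, 22.0], [-31.8, -62.7, 22.0], [31.5, -62.6, 22.0], [78.1, -62.3, 22.0], [-54.9, -58.2, 22.0], [54.6, -58.0, 22.0], [-55.2, -67.5, 22.0], [55.0, -67.3, 22.0]]
[[-94.6, 34.0, 28.0], [-85.3, -37.5, 28.0], [-86.5, -0.3, 28.0], [94.0, 34.1, 28.0], [84.3, -37.3, 28.0], [86.1, -0.1, 28.0], [-77.7, -62.3, 28.0], [-31.2, -62.5, 28.0], [31.0, -62.4, 28.0], [76.8, -62.1, 28.0], [-53.9, -58.1, 28.0], [53.6, -57.9, 28.0], [-54.3, -67.2, 28.0], [54.0, -67.0, 28.0]]
[[-116.6, -41.4, 12.0], [113.7, 38.7, 12.0], [115.6, -69.4, 12.0], [-115.7, 38.5, 12.0], [-114.4, -69.7, 12.0]]
```

The rails match the prediction to under 1 mm, so I'm placing the tray.

```bash
python3 - <<'E'
from h import *
q=quat(.1605); n=[536.6,-165.2]
robot.movel([*n,130],q,rate=180); robot.movel([*n,82],rate=80)
s=robot.movel([*n,56.5],rate=20,f_stop=8)
print("stop",s,robot.current_tool_pos(),robot.current_force(),robot.current_clock())
d=snap("wrist","w3",1.4)
E
```

```text
stop True [ 536.42558909 -165.15750523   59.02134479] [-0.69456487 -0.2029128   4.68780213] 11.0
```

View pics/w3.png

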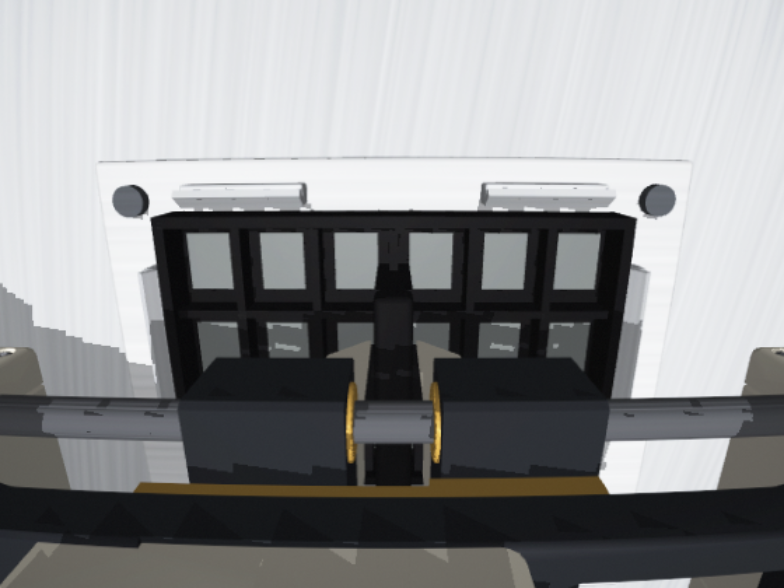

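Contact came at TCP z = 59.02 (59 expected), with the tray inside all the rails, so it's home. I'll release and look at the knob.

```bash
python3 - <<'E'
from h import *
robot.move_gripper(60); p=robot.current_tool_pos()
robot.movel([p[0],p[1],200],rate=200)
f=.1605; Rf=R.from_euler('z',f).as_matrix(); o=np.array([536.6,-165.2,0])
k=o+Rf@[0,-100,0]; q=quat(f+1.4); X=R.from_quat(q).as_matrix()[:,0]
robot.move_to(np.r_[k[:2],220]+X*40,q); print(robot.current_clock(),k)
d=snap("wrist","w4",1.4); np.save("w4.npy",d,allow_pickle=True)
fing=R.from_euler('z',f+np.pi/2+1.4).apply([62,0,0])
print(proj(d,[k+[0,0,92.5],k+fing+[0,0,50],o+[0,0,12]])*1.4)
E
```

```text
14.1167 [ 552.58118003 -263.91475009    0.        ]
[[390.8016305  222.69931273]
 [390.89338439 111.1561523 ]
 [529.82407135 183.31537717]]
```

View pics/w4.png

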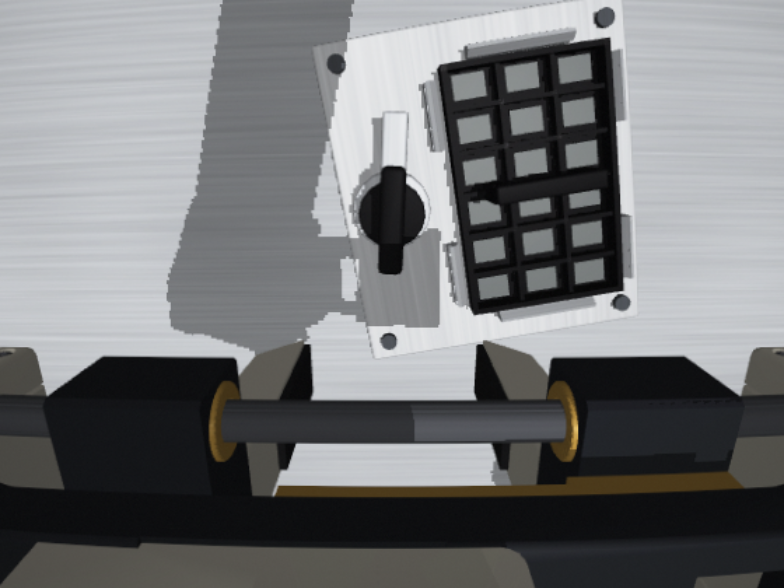

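```bash
python3 - <<'E'
from h import *
d=np.load("w4.npy",allow_pickle=True).item()
f=.1605
P=onplane(d,np.array([[395,169],[390.5,273]])/1.4,92.5); v=P[0]-P[1]; k=P.mean(0)
T=onplane(d,np.array([[398,112],[384,113]])/1.4,50).mean(0)if 0 else onplane(d,np.array([[396,112]])/1.4,50)[0]
a=np.arctan2(v[1],v[0]); print("wing c",k,"len",np.linalg.norm(v),"knob angle",f+np.pi/2+1.4-a%(2*np.pi))
w=T-[552.6,-263.9,50]; print("finger len",np.linalg.norm(w), f+np.pi/2+1.4-np.arctan2(w[1],w[0])%(2*np.pi))
E
```

```text
wing c [ 552.441619   -262.87477333   92.5       ] len 57.50454208973522 knob angle 0.04399327682437315
finger len 61.60439877583468 0.0500526772140133
```

```bash
python3 - <<'E'
from h import *
f=.1605; k=[552.5,-263.6]; q=quat(f+1.355)
robot.move_gripper(50)
robot.move_to([*k,130],q); robot.movel([*k,87.5],rate=80)
F0=np.array(robot.current_force()); robot.move_gripper(8)
F=np.array(robot.current_force()); print("open",robot.current_opening(),F-F0)
s=robot.movel([*k,76.5],rate=20,f_stop=35)
print(s,robot.current_tool_pos(),np.array(robot.current_force())-F0,robot.current_ft_torque(),robot.current_clock())
E
```

```text
open 13.802520354849136 [-1.45797349 -2.0248631   1.92971859]
False [ 552.6391003  -264.06911942   77.52894954] [-2.18967009 -1.36688132  7.99578787] [0.03618667 0.66109525 0.01171086] 17.125
```

```bash
python3 - <<'E'
from h import *
k=[552.5,-263.6]
for z in (75.5,74.5,73.5):
    robot.movel([*k,z],rate=20); robot.pause(.15); print(z,robot.current_tool_pos()[2],robot.current_force()[2])
d=snap("scene","s5"); cv2.imwrite("pics/s5.png",cv2.resize(d["frame"][185:285,120:230,::-1],None,fx=5,fy=5,interpolation=cv2.INTER_CUBIC))
E
```

```text
75.5 76.67171321035377 8.673293044638736
74.5 75.73561474848464 9.897808464777583
73.5 75.52814369776368 13.873299672112521
```

View pics/s5.png

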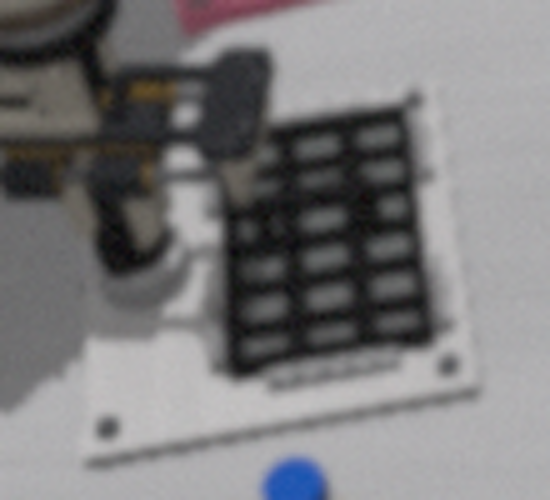

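The force kinks at TCP z ≈ 75.6 (12 mm of travel), so the knob is at the bottom. I'll ease off slightly and turn clockwise, watching the moment.

```bash
python3 - <<'E'
from h import *
f=.1605; k=[552.5,-263.6]
yaw=lambda:(lambda z:np.arctan2(z[1],z[0]))(R.from_quat(robot.current_eef_rot()).as_matrix()[:,2])
print(robot.current_ft_torque())
for a in (1.2,1.0,.75,.5,.25,.1,0.,-.05):
    robot.move_to([*k,74.3],quat(f+a)); 
    print(a,round(yaw()-f,3),np.round(robot.current_tool_pos(),1),np.round(robot.current_force(),1),np.round(robot.current_ft_torque(),2),round(robot.current_opening(),2),robot.current_clock())
    if abs(robot.current_ft_torque()[2])>1.5: break
E
```

```text
[0.31940408 1.11471067 0.02410518]
1.2 1.199 [ 552.7 -264.    75.7] [-4.  -0.7  9.4] [ 0.09  0.78 -0.06] 14.18 18.625
1.0 0.999 [ 552.7 -264.    75.6] [-3.4  0.5  9.9] [ 0.02  0.68 -0.05] 14.06 18.9083
0.75 0.749 [ 552.8 -263.9   75.6] [-2.4  0.5  9.7] [ 0.04  0.76 -0.05] 13.79 19.225
0.5 0.499 [ 552.8 -263.9   75.6] [-2.7 -0.2  9.8] [ 0.06  0.77 -0.03] 13.91 19.5417
0.25 0.249 [ 552.9 -263.8   75.6] [-3.  -0.   9.8] [ 0.01  0.75 -0.13] 13.97 19.8583
0.1 0.099 [ 552.9 -263.9   75.6] [-2.3  1.1 11.1] [ 0.04  0.72 -0.06] 13.43 20.1083
0.0 -0.0 [ 553.  -263.9   75.6] [-3.4  1.3  9.6] [ 0.04  0.7  -0.01] 13.71 20.3583
-0.05 -0.048 [ 553.  -263.8   75.6] [-2.9 -0.2  9.3] [-0.07  0.72  0.7 ] 13.85 20.6083
```

The moment jumps to 0.7 N m at the end, so the knob is at its stop. I'll release, back off and check.

```bash
python3 - <<'E'
from h import *
f=.1605; k=[552.8,-263.8]
robot.move_gripper(50)
robot.movel([*k,200],rate=150)
q=quat(f); X=R.from_quat(q).as_matrix()[:,0]
robot.move_to(np.r_[k,230]+X*60,q); robot.pause(.3)
d=snap("wrist","w6",1.4); np.save("w6.npy",d,allow_pickle=True)
Rf=R.from_euler('z',f).as_matrix(); o=np.array([536.6,-165.2,0])
pts=np.array([[0,-100,80.5],[0,-100,82],[0,-100,92.5],[0,-38,40],[0,-38,50.5],[-85,55,30],[85,55,30],[-85,-55,30],[85,-55,30]])
print((proj(d,pts@Rf.T+o)*1.4).round(1),robot.current_clock(),robot.current_force())
E
```

```text
[[393.6 185.1]
 [393.6 185.2]
 [393.6 186.4]
 [393.8  82.8]
 [393.8  80.4]
 [258.5 -68.2]
 [529.7 -67.8]
 [267.  112.6]
 [520.5 113.1]] 23.0917 [ 0.09697273 -0.13105614 -0.13324504]
```

View pics/w6.png

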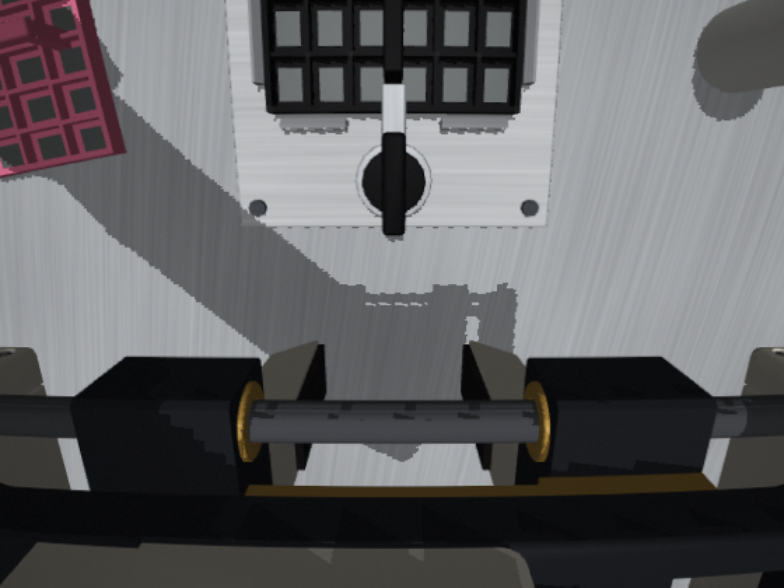

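The clamp finger points squarely over the tray's edge, with its tip at (393,84) against a predicted (394,83). To check the height, I'll compare the wing length and the finger tip at the up and down hypotheses.

```bash
python3 - <<'E'
from h import *
for n,x0,x1,y0,y1 in (("w4",265,292,116,200),("w6",272,290,90,172)):
    d=np.load(n+".npy",allow_pickle=True).item(); fr=d["frame"].astype(int)
    m=fr[y0:y1,x0:x1].max(2)<60; cols=(x1-x0)//2
    v,u=np.nonzero(m); print(n,"rows",v.min()+y0,v.max()+y0+1)
    uv=[[u[v==v.min()].mean()+x0,v.min()+y0-.5],[u[v==v.max()].mean()+x0,v.max()+y0+.5]]
    for z in (92.5,82): print(z,np.linalg.norm(np.diff(onplane(d,uv,z),axis=0)),onplane(d,uv,z).mean(0).round(1))
d=np.load("w6.npy",allow_pickle=True).item(); print(d["frame"][52:100,281].tolist()[::1][:12])
# scene and top: wing top centroid vs prediction
k=np.array([552.6,-263.9])
for n in("scene","top"):
    d=snap(n,n+"7"); print(n,proj(d,[[*k,92.5],[*k,82]]).round(1))
    P=np.array([[*(k+30*s*np.array([-np.sin(.16),np.cos(.16)])),z] for s in(1,-1) for z in(92.5,82)]); print("ends",proj(d,P).round(1).tolist())
    if n=="scene":
        cv2.imwrite("pics/s7.png",cv2.resize(d["frame"][195:285,125:225,::-1],None,fx=6,fy=6,interpolation=cv2.INTER_NEAREST))
E
```

```text
w4 rows 119 196
92.5 59.502948659814024 [ 551.8 -263.7   92.5]
82 61.905803118878794 [ 553.3 -263.7   82. ]
w6 rows 95 168
92.5 56.48684722265321 [ 552.1 -263.    92.5]
82 58.68191427331393 [ 552.2 -263.6   82. ]
[[7, 7, 8], [6, 5, 7], [5, 4, 6], [5, 4, 5], [6, 5, 6], [6, 7, 6], [11, 10, 11], [34, 34, 36], [157, 159, 164], [198, 200, 204], [200, 202, 206], [199, 202, 205]]
scene [[141.7 221.5]
 [142.7 224. ]]
ends [[153.1, 219.6], [154.0, 222.1], [130.2, 223.4], [131.3, 225.9]]
top [[403.3 194.2]
 [402.3 194.7]]
ends [[393.3, 196.1], [392.4, 196.5], [413.3, 192.4], [412.2, 192.9]]
```

View pics/s7.png

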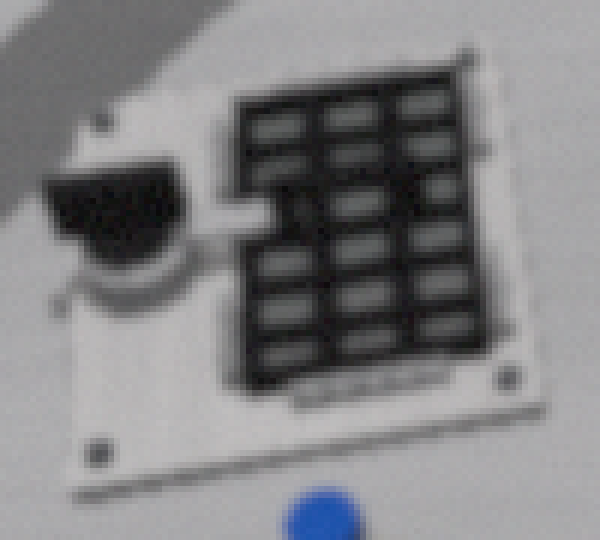

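The wing reads 58.7 mm at the down height and 56.5 mm at the up height (60 true). In the scene view its ends, at about (132,225) and (155,222), also match the down prediction. The finger lies over the rim, so I'm handing in.

```bash
python3 -c "
from station import robot
print(robot.current_clock()); robot.hand_in()"
```

```text
23.1917
the job is handed in; nothing more can be done
```

The long tray is in the nest and clamped, and the job was handed in at 23.2 s of the 54 s allowed. No verdict came back, so what follows is from my own checks.

- **Tray:** I set it down slowly. Contact came at TCP z = 59.02 mm, where 59.0 mm means seated. The pictures show it inside the rails I could see, before and after letting go.
- **Knob:** I pushed it straight down until the force rose sharply at about 12 mm of travel. I then turned it clockwise about 1.4 rad until the moment jumped from about 0 to 0.7 N m at the stop, and let go.
- **After release:** The clamp finger points squarely over the tray's edge. The knob stayed down: its wing measures 58.7 mm at the down height and 56.5 mm at the up height (60 mm true). The wing ends in the scene picture also match the down position. This rules out the knob having sprung up, but does not measure its depth to the millimetre.
- **Robot and bystanders:** The hand was clear of everything, with about 0.2 N on the wrist. The arm was never near the short tray, stack, bottle or box after lifting the long tray, but I did not measure their positions again at the end.

No check failed. The only disagreement was an early scene-camera estimate of the tray, about 6 mm off the other two cameras. I put that down to the tray's dark side faces and used the top and wrist views, which agreed to within 0.5 mm.

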